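# Run the thread gauge down a turned furniture foot

## Task

Check the wooden thread on the turned furniture foot: set the ring gauge on its threaded end and screw it down clockwise, a little over two turns, until it is fully seated on the foot's shoulder and the resistance rises. Nip it snug there without forcing it, leave it on level, and do not disturb the other things on the bench.

Things in the scene. Friction and masses are not known exactly. Their poses are not given: they have to be found in the camera images.
- gauge_center (a point): centre of the ring gauge (on its axis, 15 mm above its underside): aluminium ring 66 mm across, 30 mm high, with a coarse right-hand thread inside (pitch 10 mm, bore 45 mm, 30 mm over the crests), 0.24 kg. Two dark wooden handles 16 mm thick stick out level at half height along its own +x and -x, 190 mm over all. It lies flat on the bench, right way up (z up)
- gauge: the ring gauge as a solid; origin at the centre of its underside. Set on the thread's end it rests loosely, a little tilted, its centre 28 to 38 mm above the shoulder, and catches within one clockwise turn. Turned freely it then sinks by its weight, 10 mm a turn. On the shoulder (centre 15 mm above it) it still turns idly by up to a quarter turn before the thread binds and it goes stiff
- foot_shoulder (a point): the threaded furniture foot, pale turned wood, fixed upright in a wooden two-bolt clamp (base 130 x 96 mm, 68 mm high). This point is on its axis at its flat shoulder (60 mm across, 125 mm above the bench), z up. Pushing some 10 N sideways at the middle of a handle (70 mm from the axis) makes the gauge snug on it, and friction keeps it so
- thread_end (a point): tip of the foot's threaded tenon, on its axis, 50 mm above the shoulder. The wooden thread is 42 mm across the crests, right-hand (clockwise from above goes down), pitch 10 mm. It begins about 24 mm above the shoulder, where round the axis is not known; above that is a smooth pilot 28 mm across, its last 6 mm bevelled
- foot: the same foot's shoulder and turned body (fixed), without the thread. Origin on its axis at bench height
- blank_shoulder (a point): a bystander: the same foot in the same clamp, but its end is a plain smooth tenon 37 mm across and 50 mm long, not yet threaded. This point is on its axis at its shoulder, 125 mm above the bench
- mallet: turning mallet, lying, 245 mm long, head 68 mm across, handle along -x of its origin; a bystander
- bowl: turned wooden bowl, 150 mm across, 65 mm high, origin under its centre; a bystander
- wax: amber jar of wax, 72 mm across, 60 mm high, origin under its centre; a bystander
- calipers: dark steel outside calipers lying flat, 170 x 100 mm, origin under its middle; a bystander
- foot_on_rest: a finished foot lying along x on a small wooden rest, 115 mm long, 62 mm high, origin under its middle; a bystander
- gouge: turning gouge lying along x, 370 mm long, 30 mm thick, origin under its middle; a bystander
Things that resemble listed ones, but are neither listed nor needed, are in the scene too. Several things look just like the gauge: the one meant starts nearest to the robot's base.

How it is judged:
On the way, in this order (a step that is already met when the one before it is completed fails the run):
1. the gauge sits on the end of the foot's thread (horizontal distance between gauge_center and foot_shoulder below 0.008 m and z of gauge_center in the frame of foot_shoulder between 0.026 and 0.042 m and angle between gauge_center's own z axis and vertical below 0.3 rad), for 0.2 s.
2. screwed down, it is seated on the shoulder and snug (z of gauge_center in the frame of foot_shoulder between 0.012 and 0.017 m and horizontal distance between gauge_center and foot_shoulder below 0.004 m and angle between gauge_center's own z axis and vertical below 0.06 rad and contact force between gauge and foot above 6 N), for 0.2 s.
At the end, for the whole second after the job is handed in: The gauge is at rest on the foot's shoulder: its centre 12 to 17 mm above the shoulder (15 when seated), within 4 mm of the foot's axis, level within 0.06 rad, and so snug that it still presses on the shoulder with over 6 N (its weight is about 2.4 N) (all of step 2 and linear speed of gauge below 0.01 m/s and angular speed of gauge below 0.05 rad/s); the robot touches nothing.
It fails at once if the gauge is forced: it presses on the shoulder with over 150 N (contact force between gauge and foot above 150 N).
It fails at once if the gauge is tipped over by more than 0.7 rad (angle between gauge_center's own z axis and vertical above 0.7 rad).
It fails at once if a loose bystander (mallet, bowl, wax jar, calipers, finished foot, gouge) is moved by more than 30 mm (distance of any of mallet, bowl, wax, calipers, foot_on_rest, gouge from where it was at the start of the episode above 0.03 m).
It also fails if it takes over 67 s, if anything falls off the work surface, if the arm or the gripper's body presses on something with over 40 N, if the wrist force passes 120 N, or if a joint passes its speed limit or range.

## Robot

A 6-joint arm with a two-finger parallel gripper is mounted at the origin on the work surface. World frame = base frame: x ahead of the robot, y to its left, z up, the work surface at z = 0. Lengths are in m, angles in rad, forces in N, time in s.
With the tool pointing down it reaches from about 0.35 to 0.925 m from the base axis. Payload 6.4 kg.
Tool frame: the origin (TCP) lies midway between the tips of the shut fingers; the grasp point (between the pads) lies 19 mm behind it; z points along the fingers, y is the direction in which the jaws open and shut (so a half turn about z gives the same grasp; the last joint's range is limited). The gripper opens to 85 mm and grips with 20 to 120 N. Pads are 22 mm wide; open, the fingers measure 114 mm over their backs; the gripper's body (76 mm by 85 mm) begins 54 mm behind the grasp point. The pads swing forward as they close: fully open they stand 13 mm farther back than shut.
Start: joints at [1.115, 0.245, 1.558, -0, 1.339, -0.174], TCP at [0.181, 0.624, 0.231] pointing down, gripper open.
Joint ranges: [-3.13, 3.13], [-1.02, 2.26], [0.13, 2.54], [-0.95, 4.09], [0.21, 2.88], [-2.74, 2.74]. Speed limits (rad/s): [2.57, 2.57, 3.14, 3.14, 3.14, 3.14].

## Interface

Orientations are given as a 3x3 rotation matrix whose columns are the frame's x, y, z axes.
In Python, from bench import r gives the robot as it stands.
- The arm moves only by the tool arm_command, never from a script. Its argument "rows" is one flat list of numbers, 7 for each row, row after row: the shift along the tool's x, y, z in mm, then the turn, a rotation vector about the tool's x, y, z in rad, then the finger opening in mm, from 0 to 85.4. In form: [x, y, z, rx, ry, rz, claw, x, y, z, rx, ry, rz, claw, ...]. A call has 1 to 12 rows; each row shifts and turns the commanded pose from where the row before left it, along the tool's axes as they then stand; what a row does not reach is not made up. A row lasts 1/8 s, in which the tool goes at most 62.5 mm and 10.7 degrees, less where a joint would pass 70% of its speed; a pose out of reach is approached as far as the arm can. A call is refused whole if a number of a shift passes 62.5 or a number of a turn 0.188, either way. A call with a gripper value outside its range is refused whole. The fingers move at their own pace and stop on an object; the grip force is fixed at half the most. Time passes only in rows, so rows that do not move let the fingers close. It gives the time, the measured TCP pose, the force and the opening at its end, in the units of the state.
- r.read_state(): the state, without advancing time (a new reading comes with each control period).
- r.snapshot(name): name is "scene" or "top" or "wrist"; returns a dict with "img" (384x512x3 uint8, red, green, blue), "z_map" (384x512 float32, m along the optical axis (not along the pixel's ray), 0 where there is no reading), "K" (3x3 intrinsics, pixels), "rvec" (rotation vector, rad) and "tvec" (3), from world to camera coordinates, as OpenCV has them; the wrist camera has in their place "mount" (4x4, takes a point from camera to tool coordinates, whose origin is the TCP and whose axes are the flange's). Camera axes: x right, y down, z forward; pixel columns grow to the right and rows downward; lengths in m; the calibration is good to about 2 mm. A picture is of the moment at which its call begins: read the wrist's pose just before it.
- r.hand_in(): hands the job in, once; it reports no verdict.
The state is a dict: "t": time; "joint_positions": joint angles; "qd": joint speeds; "joint_torque": joint torques, N m; "tcp_pos": TCP position; "tool_rot": TCP orientation; "wrist_force": force on the tool from outside, world axes, zero at the start; "wrist_torque": the same for the moment, N m; "width": finger opening in m.
Only numpy, scipy, OpenCV 4.12 (cv2) and the standard library are available. Lean on these libraries where they do the work, as an engineer would, in place of code of your own. Each camera call takes 0.05 s, during which the arm holds its last target. There are 200 camera calls.

## Working session

There is one attempt and no reset: what is moved stays moved. The work goes in short steps, Python scripts to look and compute and a tool call to move; the robot and the scene stay as the last step left them, time stands still between calls to the robot, and variables do not carry over. Pictures are saved under pics/ and viewed, about 8 in all and at most 12, crops included, and the job is handed in when it is done.

Besides the shell and the picture viewer there is one more tool, called after "Emit:" by a JSON object that holds its "fn" and its "kwargs". arm_command: Moves the arm, as the interface text tells. Its arguments: {"type":"object","properties":{"rows":{"type":"array"}},"required":["rows"]}

```bash
ls; mkdir -p pics
cat > h.py <<'E'
import numpy as np, cv2, pickle
from bench import r
def snap(n,f):
    s=r.read_state(); d=r.snapshot(n); d['st']=s; pickle.dump(d,open(f'{f}.pkl','wb'))
    cv2.imwrite(f'pics/{f}.png',d['img'][:,:,::-1]); return d
def load(f): return pickle.load(open(f'{f}.pkl','rb'))
def cam2w(d):
    T=np.eye(4)
    if 'mount' in d:
        T[:3,:3]=d['st']['tool_rot']; T[:3,3]=d['st']['tcp_pos']; return T@d['mount']
    T[:3,:3]=cv2.Rodrigues(np.array(d['rvec'],float))[0]; T[:3,3]=np.ravel(d['tvec']); return np.linalg.inv(T)
def cloud(d):
    z=d['z_map']; v,u=np.mgrid[:z.shape[0],:z.shape[1]]
    K=d['K']; p=np.stack([(u-K[0,2])/K[0,0]*z,(v-K[1,2])/K[1,1]*z,z],-1)
    T=cam2w(d); P=p@T[:3,:3].T+T[:3,3]; P[z==0]=np.nan; return P
def crop(d,f,u0,v0,u1,v1,s):
    cv2.imwrite(f'pics/{f}.png',cv2.resize(d['img'][v0:v1,u0:u1,::-1],None,fx=s,fy=s,interpolation=cv2.INTER_CUBIC))
E
python3 - <<'E'
from h import *
a=snap('top','top1');b=snap('scene','scene1')
cv2.imwrite('pics/both.png',cv2.resize(np.vstack([a['img'],b['img']])[:,:,::-1],(400,600),interpolation=cv2.INTER_AREA)) 
cv2.imwrite('pics/t.png',cv2.resize(a['img'][:,:,::-1],(800,600)))
cv2.imwrite('pics/s.png',cv2.resize(b['img'][:,:,::-1],(800,600)))
print(r.read_state())
E
```

```text
pics
{'t': 0.1, 'joint_positions': array([ 1.11493033e+00,  2.45794260e-01,  1.55889809e+00,  2.24512428e-05,
        1.33870990e+00, -1.74117621e-01]), 'qd': array([-0.00058716, -0.00084226, -0.00414222,  0.00028255, -0.00044805,
       -0.00024266]), 'joint_torque': array([-1.92634293e-04, -4.30672646e+01, -3.27127898e+01, -1.93638989e-04,
        2.84090158e-03,  9.29074929e-06]), 'tcp_pos': array([0.18049655, 0.62390923, 0.23025531]), 'tool_rot': array([[-9.60569218e-01,  2.78039764e-01, -8.16271528e-04],
       [ 2.78040760e-01,  9.60567919e-01, -1.61517495e-03],
       [ 3.35001382e-04, -1.77844409e-03, -9.99998362e-01]]), 'wrist_force': array([-0.47890448,  1.26820386,  0.62976288]), 'wrist_torque': array([ 0.01258527, -0.00772326,  0.02557638]), 'width': 0.08535190111013403}
```

View pics/t.png

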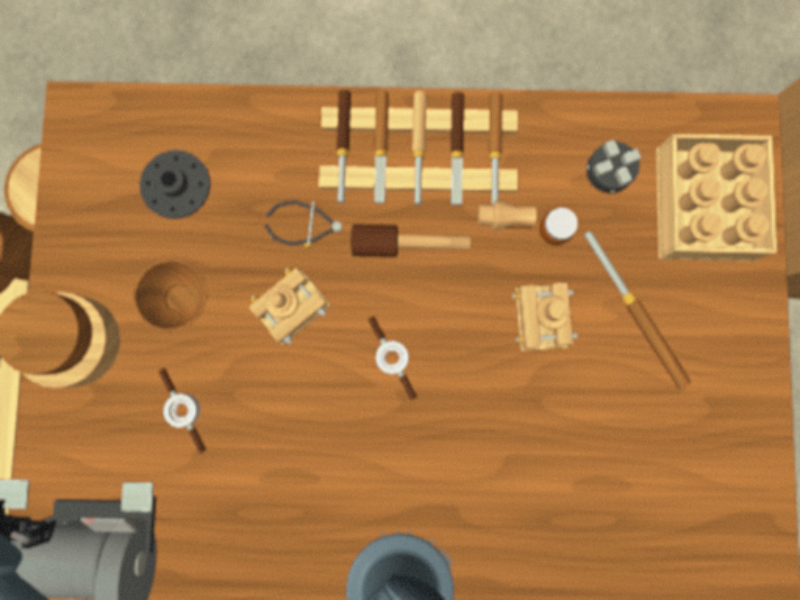

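View pics/s.png

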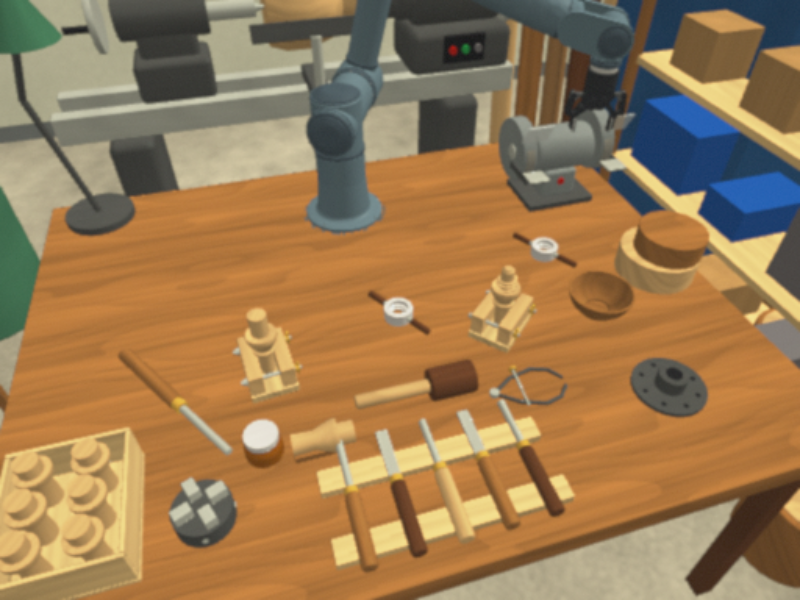

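Top view (800x600 scaling): the two gauge look-alikes are at (392,357) and (181,410). The robot base is at about (400,585), so the first seems nearer. The feet are at (285,300), with a narrow stepped tip, and at (550,313), with a plain tenon. I'll measure both and confirm in one crop.

Run:
```python
from h import *
a=load('top1');b=load('scene1');P=cloud(a);Q=cloud(b)
print(a['K'][0,0],cam2w(a)[:3,3], cam2w(b)[:3,3])
def pts(c,rad,z0,z1):
    A=np.vstack([P.reshape(-1,3),Q.reshape(-1,3)]);A=A[~np.isnan(A[:,0])]
    return A[(np.hypot(A[:,0]-c[0],A[:,1]-c[1])<rad)&(A[:,2]>z0)&(A[:,2]<z1)]
for n,(u,v) in dict(g1=(392,357),g2=(181,410),footL=(285,300),footR=(550,313)).items():
    print(n,P[int(v*.64),int(u*.64)])
for u,v in [(392,357),(181,410)]:
    i,j=int(v*.64),int(u*.64)
    R=P[i-16:i+17,j-16:j+17].reshape(-1,3);R=R[(R[:,2]>.02)&(R[:,2]<.04)]
    c=np.median(R[:,:2],0);print('ring',R.mean(0),(R.max(0)+R.min(0))/2,np.hypot(*R.mean(0)[:2]),len(R))
    i0=P[i-45:i+46,j-45:j+46].reshape(-1,3);H=i0[(i0[:,2]>.008)&(i0[:,2]<.045)]
    H=H[np.hypot(H[:,0]-c[0],H[:,1]-c[1])<.1]
    m=H.mean(0);w,V=np.linalg.eigh(np.cov(H[:,:2].T));print('all',m,V[:,1],np.degrees(np.arctan2(V[1,1],V[0,1])),len(H))
for u,v in [(285,300),(550,313)]:
    c=P[int(v*.64),int(u*.64)]
    for z0,z1 in [(.1,.123),(.12,.13),(.13,.15),(.152,.17),(.17,.18)]:
        X=pts(c,.05,z0,z1); 
        if len(X): print(n,z0,len(X),X.mean(0).round(4),X.min(0).round(4),X.max(0).round(4))
im=np.hstack([cv2.resize(a['img'][185:265,85:285,::-1],(700,280)),])
im2=np.hstack([cv2.resize(b['img'][140:240,225:365,::-1],(420,300)),cv2.resize(b['img'][180:280,130:224,::-1],(280,300))])
cv2.imwrite('pics/c1.png',np.vstack([im,im2]))
```

```text
421.0266103689022 [ 0.42104275 -0.01191773  1.37211237] [ 1.41324596 -0.2446777   0.96531431]
g1 [ 0.46131622  0.0290229  -0.00586562]
g2 [ 0.34139113  0.4636436  -0.00533656]
footL [0.55591124 0.22381539 0.1613071 ]
footR [ 0.54239747 -0.26532547  0.17439259]
ring [0.46113052 0.02559084 0.02751549] [0.46078607 0.02677984 0.02930049] 0.4618400636303848 282
all [0.46041092 0.02603839 0.02433359] [-0.87421131 -0.48554565] -150.9517715861935 457
ring [0.34311167 0.45111509 0.02737898] [0.34324973 0.45089209 0.02928464] 0.5667719489249086 313
all [0.34308506 0.45067603 0.02380958] [-0.86570652 -0.50055192] -149.96347835336704 523
footR 0.1 158 [0.5689 0.2284 0.1179] [0.5275 0.2041 0.1012] [0.5919 0.2682 0.123 ]
footR 0.12 277 [0.5621 0.2319 0.1243] [0.5296 0.2043 0.1201] [0.5919 0.2677 0.1298]
footR 0.13 151 [0.5625 0.2313 0.1432] [0.5354 0.215  0.1309] [0.5811 0.2571 0.15  ]
footR 0.152 70 [0.5644 0.2319 0.1626] [0.546  0.2214 0.1523] [0.5751 0.2578 0.17  ]
footR 0.17 82 [0.5596 0.2363 0.1739] [0.5479 0.2243 0.17  ] [0.5715 0.251  0.1791]
footR 0.1 156 [ 0.56   -0.2791  0.1183] [ 0.5208 -0.3139  0.1008] [ 0.5844 -0.2496  0.123 ]
footR 0.12 321 [ 0.5538 -0.2776  0.1246] [ 0.5205 -0.3139  0.12  ] [ 0.5843 -0.2493  0.13  ]
footR 0.13 74 [ 0.5598 -0.2779  0.1397] [ 0.5337 -0.3012  0.13  ] [ 0.5705 -0.2506  0.1489]
footR 0.152 74 [ 0.5598 -0.28    0.161 ] [ 0.5326 -0.301   0.152 ] [ 0.5712 -0.2631  0.1694]
footR 0.17 219 [ 0.5511 -0.2808  0.1746] [ 0.5302 -0.2992  0.17  ] [ 0.5704 -0.2618  0.1797]
```

View pics/c1.png

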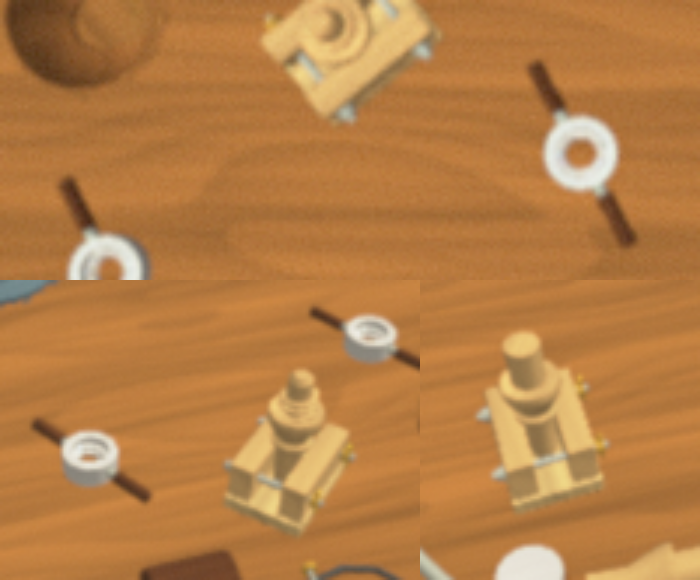

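The crop confirms two things. The gauge at top-view (392,357) is 0.46 m from the base, against 0.57 m for the other, so it's the one meant. The left foot, at (285,300) with a stepped thread and thin pilot, is the threaded one; the right one is the plain blank. I'll go over the foot first for a close wrist view.

Emit:
{"fn": "arm_command", "kwargs": {"rows": [-43,-24.2,-6.4,0,0,0,85,-43,-24.2,-6.4,0,0,0,85,-43,-24.2,-6.4,0,0,0,85,-43,-24.2,-6.4,0,0,0,85,-43,-24.2,-6.4,0,0,0,85,-43,-24.2,-6.4,0,0,0,85,-43,-24.2,-6.4,0,0,0,85,-43,-24.2,-6.4,0,0,0,85,-43,-24.2,-6.4,0,0,0,85,-43,-24.2,-6.4,0,0,0,85,-43,-24.2,-6.4,0,0,0,85,0,0,0,0,0,0,85]}}

```text
t: 1.6
tcp_pos: [0.5628, 0.2348, 0.3015]
tool_rot: [[-0.959, 0.282, 0.0], [0.282, 0.959, -0.0], [-0.0, -0.0, -1.0]]
wrist_force: [-0.4, -1.2, 0.8]
width: 0.085
```

Run:
```python
from h import *
d=snap('wrist','w1');s=d['st'];print(s['t'],s['tcp_pos'],s['joint_positions'].round(3),np.array(d['mount']).round(4),d['K'].round(1))
P=cloud(d).reshape(-1,3);P=P[~np.isnan(P[:,0])]
P=P[np.hypot(P[:,0]-.5605,P[:,1]-.2365)<.06]
for z0,z1 in [(.121,.129),(.135,.148),(.165,.172),(.172,.179)]:
    X=P[(P[:,2]>z0)&(P[:,2]<z1)];
    if len(X): print(z0,len(X),X.mean(0).round(4),X.min(0).round(4),X.max(0).round(4), cv2.minEnclosingCircle(X[:,:2].astype(np.float32)))
```

```text
1.6 [0.56282684 0.2347708  0.30149248] [ 0.21   0.103  1.591 -0.     1.448 -1.075] [[-8.000e-04 -9.476e-01 -3.195e-01  8.160e-02]
 [ 1.000e+00 -8.000e-04 -0.000e+00 -1.100e-03]
 [-2.000e-04 -3.195e-01  9.476e-01 -1.432e-01]
 [ 0.000e+00  0.000e+00  0.000e+00  1.000e+00]] [[267.1   0.  253.6]
 [  0.  267.1 192.4]
 [  0.    0.    1. ]]
0.121 892 [0.5516 0.2382 0.1252] [0.5281 0.2051 0.121 ] [0.5909 0.2677 0.1279] ((0.5595601797103882, 0.23629716038703918), 0.03188258782029152)
0.135 324 [0.5493 0.2354 0.1444] [0.5391 0.2154 0.1354] [0.5744 0.2572 0.1479] ((0.5596127510070801, 0.23629221320152283), 0.020993011072278023)
0.165 167 [0.5568 0.2377 0.1704] [0.5461 0.223  0.1653] [0.5737 0.25   0.172 ] ((0.5598225593566895, 0.23650407791137695), 0.014057529158890247)
0.172 348 [0.5589 0.2364 0.1748] [0.5478 0.2247 0.172 ] [0.5715 0.2482 0.1777] ((0.55925053358078, 0.23681223392486572), 0.012386880815029144)
```

View pics/w1.png

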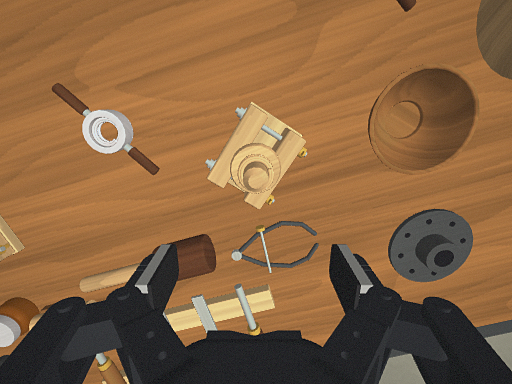

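The wrist view shows the threaded foot at (256,175) and the gauge at (108,130). The depth fit puts the foot axis at (0.5596, 0.2364), and the radii agree (14, 21 and 32 mm). Next, the gauge from the same cloud.

```bash
cat > g.py <<'E'
from h import *
def gauge(f,c=(.4605,.0262),zb=0.,R=.1):
    P=cloud(load(f)).reshape(-1,3);P=P[~np.isnan(P[:,0])]
    D=np.hypot(P[:,0]-c[0],P[:,1]-c[1])
    A=P[(D<.045)&(P[:,2]>zb+.027)&(P[:,2]<zb+.033)]
    # circle fit on top face: outer minimal circle
    print('top',len(A),A.mean(0),cv2.minEnclosingCircle(A[:,:2].astype(np.float32)))
    H=P[(D<R)&(D>.05)&(P[:,2]>zb+.012)&(P[:,2]<zb+.028)]
    m=H.mean(0);w,V=np.linalg.eigh(np.cov(H[:,:2].T));a=np.degrees(np.arctan2(V[1,1],V[0,1]))%180
    print('handles',len(H),m,'yaw',a, 'line dist of c', (np.array(c)-m[:2])@V[:,0])
E
python3 -c "
from g import *
gauge('w1')"
```

```text
top 870 [0.46069268 0.02627907 0.03021151] ((0.4605928063392639, 0.025807591155171394), 0.03343356028199196)
handles 646 [0.45299391 0.02357974 0.02128093] yaw 29.488614152463356 line dist of c 0.0014140578213516855
```

Emit:
{"fn": "arm_command", "kwargs": {"rows": [6.5,-38.2,30,0,0,0,85,6.5,-38.2,30,0,0,0,85,6.5,-38.2,30,0,0,0,85,6.5,-38.2,30,0,0,0,85,6.5,-38.2,30,0,0,0,85,6.5,-38.2,30,0,0,0,85,0,0,0,0,0,-0.16,85,0,0,0,0,0,-0.16,85,0,0,0,0,0,-0.16,85,0,0,0,0,0,-0.16,85,0,0,0,0,0,-0.16,85,0,0,0,0,0,0,85]}}

```text
t: 3.15
tcp_pos: [0.4592, 0.0289, 0.1214]
tool_rot: [[-0.869, -0.495, -0.001], [-0.495, 0.869, 0.0], [0.0, 0.001, -1.0]]
wrist_force: [0.1, 0.0, 0.2]
width: 0.0851
```

Run:
```python
from g import *
s=snap('wrist','w2')['st'];print(s['t'],s['tcp_pos'],s['tool_rot'].round(4),s['joint_positions'].round(3))
gauge('w2',(.4606,.0260))
R=s['tool_rot'];print('shift mm',R.T@(np.array([.4606,.0259,-.003])-s['tcp_pos'])*1000)
```

```text
3.15 [0.45917384 0.02894803 0.12138916] [[-8.688e-01 -4.951e-01 -6.000e-04]
 [-4.951e-01  8.688e-01  3.000e-04]
 [ 4.000e-04  6.000e-04 -1.000e+00]] [-0.184 -0.074  2.114  0.     1.102 -2.273]
top 2101 [0.4600321  0.02443476 0.03036471] ((0.4606252908706665, 0.025217654183506966), 0.03295613452792168)
handles 1506 [0.44266359 0.01514319 0.02172622] yaw 29.605159311392498 line dist of c -0.0005785148196953981
shift mm [  0.22209333  -3.42934784 124.38720804]
```

Emit:
{"fn": "arm_command", "kwargs": {"rows": [0.5,-3.7,40,0,0,0,85,0,0,40,0,0,0,85,0,0,25,0,0,0,85,0,0,14,0,0,0,85,0,0,5,0,0,0,85,0,0,0,0,0,0,60,0,0,0,0,0,0,55,0,0,0,0,0,0,50,0,0,0,0,0,0,50,0,0,0,0,0,0,50]}}

```text
t: 4.45
tcp_pos: [0.4623, 0.0243, -0.001]
tool_rot: [[-0.869, -0.495, 0.002], [-0.495, 0.869, -0.0], [-0.002, -0.001, -1.0]]
wrist_force: [-1.7, 0.5, 6.2]
width: 0.065
```

Emit:
{"fn": "arm_command", "kwargs": {"rows": [0,0,-20,0,0,0,50,0,0,-45,0,0,0,50,0,0,-50,0,0,0,50,0,0,-50,0,0,0,50,0,0,-50,0,0,0,50,-35,25,0,0,0,0,50,-40,29,0,0,0,0,50,-40,29,0,0,0,0,50,-40,29,0,0,0,0,50,-25,18,0,0,0,0,50,-9.5,6,0,0,0,0,50,0,0,0,0,0,0,50]}}

```text
t: 5.95
tcp_pos: [0.5582, 0.2362, 0.2123]
tool_rot: [[-0.868, -0.496, -0.001], [-0.496, 0.868, -0.001], [0.001, -0.0, -1.0]]
wrist_force: [0.5, 0.2, -3.1]
width: 0.0655
```

Run:
```python
from g import *
d=snap('wrist','w3');s=d['st'];print(s['t'],s['tcp_pos'],s['tool_rot'].round(4),s['joint_positions'].round(3),s['wrist_force'],s['width'])
P=cloud(d).reshape(-1,3);P=P[~np.isnan(P[:,0])];D=np.hypot(P[:,0]-.5596,P[:,1]-.2364);P=P[D<.11]
h,e=np.histogram(P[:,2],bins=np.arange(.1,.3,.005));print([(round(b,3),n) for b,n in zip(e,h) if n>50])
```

```text
5.95 [0.55824101 0.23619262 0.2123136 ] [[-8.685e-01 -4.957e-01 -7.000e-04]
 [-4.957e-01  8.685e-01 -6.000e-04]
 [ 9.000e-04 -2.000e-04 -1.000e+00]] [ 0.214  0.162  1.69  -0.     1.291 -1.876] [ 0.46340348  0.17208445 -3.06602749] 0.06554601799810282
[(np.float64(0.12), np.int64(262)), (np.float64(0.125), np.int64(500)), (np.float64(0.14), np.int64(118)), (np.float64(0.145), np.int64(75)), (np.float64(0.215), np.int64(225)), (np.float64(0.22), np.int64(588)), (np.float64(0.225), np.int64(817)), (np.float64(0.23), np.int64(3614)), (np.float64(0.235), np.int64(4885)), (np.float64(0.24), np.int64(7444)), (np.float64(0.245), np.int64(604)), (np.float64(0.25), np.int64(506)), (np.float64(0.255), np.int64(596)), (np.float64(0.26), np.int64(547)), (np.float64(0.265), np.int64(1339)), (np.float64(0.27), np.int64(3684)), (np.float64(0.275), np.int64(2830)), (np.float64(0.28), np.int64(2204)), (np.float64(0.285), np.int64(3532)), (np.float64(0.29), np.int64(4810))]
```

View pics/w3.png

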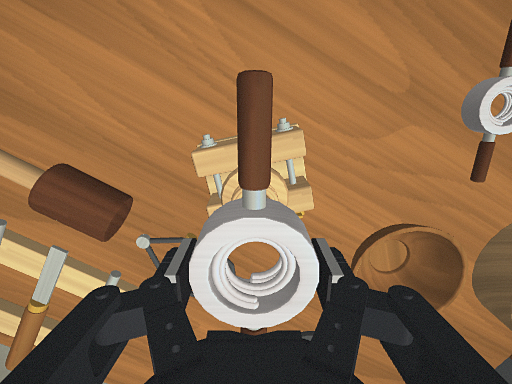

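The ring is held between the pads at (255,262), with one handle pointing away from the camera. I'll fit its top face for centre and tilt.

```bash
cat > t.py <<'E'
from h import *
def top(f):
    d=load(f);s=d['st'];R=s['tool_rot'];P=(cloud(d)-s['tcp_pos'])@R   # tool coords
    A=P.reshape(-1,3);A=A[~np.isnan(A[:,0])]
    r=np.hypot(A[:,0],A[:,1]);A=A[(r<.036)&(r>.0)&(A[:,2]>-.045)&(A[:,2]<-.015)]
    B=A[np.hypot(A[:,0],A[:,1])>.02]
    n=np.r_[0,0,1.];o=np.median(B[:,2])*n
    for tol in (.008,.005,.003,.002,.0015):
        X=B[abs((B-o)@n)<tol];o=X.mean(0);n=np.linalg.svd(X-o,full_matrices=False)[2][2];n=n*np.sign(n[2])
    X=X[abs((X-o)@n)<.0015]
    # outer circle
    c,rad=cv2.minEnclosingCircle(X[:,:2].astype(np.float32))
    z=o[2]-((c[0]-o[0])*n[0]+(c[1]-o[1])*n[1])/n[2]
    ctr=np.r_[c,z]+n*.015
    print(len(X),'top ctr tool mm',np.r_[c,z]*1e3,'r',rad,'n',n.round(4),'center tool mm',ctr*1e3,'world',s['tcp_pos']+R@ctr)
    print('resid pctl',np.percentile((X-o)@n,[5,95]))
E
python3 -c "
from t import *
top('w3')"
```

```text
6297 top ctr tool mm [  0.96669514  -0.04339963 -31.36969893] r 0.03575867414474487 n [ 3.e-04 -0.e+00  1.e+00] center tool mm [  0.97075939  -0.04365696 -16.36969948] world [0.55743175 0.23568348 0.22868422]
resid pctl [-0.0009444   0.00104496]
```

```bash
cat >> t.py <<'E'
def circ(f,zt=-.0314,half=50):
    from scipy.optimize import least_squares
    d=load(f);s=d['st'];P=(cloud(d)-s['tcp_pos'])@s['tool_rot'];A=P.reshape(-1,3);A=A[~np.isnan(A[:,0])]
    A=A[(abs(A[:,2]-zt)<.0018)&(np.hypot(A[:,0],A[:,1])<.042)]
    th=np.degrees(np.arctan2(A[:,1],A[:,0]));r=np.hypot(A[:,0],A[:,1]);E=[]
    for c in range(-180,180,5):
        m=(abs(th-c-2.5)<2.5)
        if m.sum()>5 and (min(abs(c+2.5),180-abs(c+2.5))<half): k=np.argsort(r[m])[-3]; E.append(A[m][k])
    E=np.array(E);f=lambda p:np.hypot(E[:,0]-p[0],E[:,1]-p[1])-p[2]
    q=least_squares(f,[0,0,.033],loss='soft_l1',f_scale=.0005).x
    q2=least_squares(lambda p:np.hypot(E[:,0]-p[0],E[:,1]-p[1])-.0328,[0,0],loss='soft_l1',f_scale=.0005).x
    print(len(E),'circle mm',q*1e3,'fixed r',q2*1e3,'resid',(f(q)*1e3).round(1))
E
python3 -c "
from t import *
circ('w3')"
```

```text
40 circle mm [ 1.0007244  -1.2065722  32.33039386] fixed r [ 0.97853359 -1.32380903] resid [ 0.6 -0.3  0.1  0.2 -0.2 -0.2 -0.  -0.2 -0.   0.1  0.1  0.1 -0.1 -0.1
 -0.  -0.2  0.1  0.4 -0.  -0.1 -0.   0.1 -0.  -0.3  0.2 -0.  -0.2  0.2
  0.  -0.2 -0.   0.2 -0.   0.2 -0.3 -0.  -0.2  0.4 -0.  -0.1]
```

Emit:
{"fn": "arm_command", "kwargs": {"rows": [-40,25,0,0,0,0,50,-20,25,0,0,0,0,50,0,0,0,0,0,0,50,0,0,0,0,0,0,50]}}

```text
t: 6.5
tcp_pos: [0.5856, 0.3082, 0.2126]
tool_rot: [[-0.869, -0.494, -0.001], [-0.494, 0.869, -0.001], [0.001, -0.0, -1.0]]
wrist_force: [-0.0, -0.3, -1.7]
width: 0.0651
```

```bash
cat >> t.py <<'E'
def foot(f,g=(.5596,.2364)):
    d=load(f);s=d['st'];R=s['tool_rot'];W=cloud(d).reshape(-1,3);W=W[~np.isnan(W[:,0])]
    W=W[np.hypot(W[:,0]-g[0],W[:,1]-g[1])<.045]
    for z0,z1 in [(.122,.128),(.138,.15),(.152,.168),(.171,.179)]:
        X=W[(W[:,2]>z0)&(W[:,2]<z1)]
        if len(X)<8: continue
        c,rad=cv2.minEnclosingCircle(X[:,:2].astype(np.float32)); p=R.T@(np.r_[c,.15]-s['tcp_pos'])*1e3
        print(z0,len(X),'world',np.round(c,4),'r',round(rad,4),'tool mm',p[:2].round(2))
E
python3 - <<'E'
from t import *
d=snap('wrist','w4');s=d['st'];print(s['t'],s['tcp_pos'],s['wrist_force'])
circ('w4');foot('w4')
E
```

```text
6.5 [0.58564625 0.3081946  0.21255526] [-0.01932988 -0.2913592  -1.71510252]
40 circle mm [ 0.93107706 -1.18259279 32.29039434] fixed r [ 0.9074705  -1.34855889] resid [ 0.5 -0.4 -0.1  0.3  0.3 -0.1  0.5 -0.1 -0.1 -0.2 -0.  -0.1  0.  -0.1
  0.4 -0.   0.1  0.1 -0.1 -0.2 -0.1  0.1 -0.1 -0.2  0.1  0.1  0.  -0.
  0.3  0.1 -0.1 -0.1 -0.1  0.1 -0.4  0.  -0.1  0.   0.1  0.1]
0.122 1713 world [0.5595 0.2365] r 0.0316 tool mm [ 58.08 -49.39]
0.138 756 world [0.5596 0.2366] r 0.021 tool mm [ 57.97 -49.31]
0.152 205 world [0.5573 0.2409] r 0.0163 tool mm [ 57.83 -44.46]
0.171 1039 world [0.5597 0.2366] r 0.013 tool mm [ 57.95 -49.38]
```

View pics/w4.png

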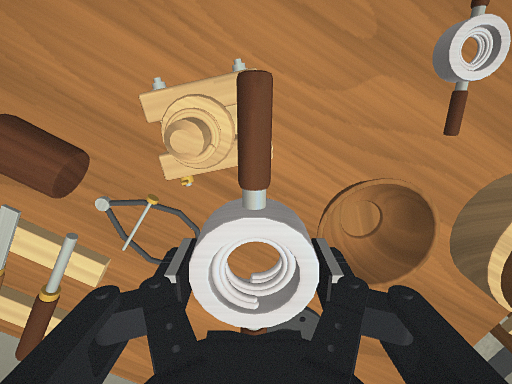

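The foot is unobstructed at (197,135). Relative measurement: foot at tool (57.95, -49.35) mm and ring at (0.95, -1.2) mm. Both views agree on the foot's axis to 0.2 mm. I'll move back over it and check.

Emit:
{"fn": "arm_command", "kwargs": {"rows": [30,-24,0,0,0,0,50,22,-19,0,0,0,0,50,5,-5.2,0,0,0,0,50,0,0,0,0,0,0,50,0,0,0,0,0,0,50,0,0,0,0,0,0,50]}}

```text
t: 7.3
tcp_pos: [0.5604, 0.24, 0.2126]
tool_rot: [[-0.868, -0.496, 0.0], [-0.496, 0.868, 0.0], [-0.0, 0.0, -1.0]]
wrist_force: [-0.2, -0.3, -3.8]
width: 0.0652
```

Emit:
{"fn": "arm_command", "kwargs": {"rows": [1.5,-1.4,15,0,0,0,50,0,0,10,0,0,0,50,0,0,4,0,0,0,50,0,0,0,0,0,0,50]}}

```text
t: 7.8
tcp_pos: [0.5594, 0.2374, 0.1831]
tool_rot: [[-0.869, -0.495, -0.001], [-0.495, 0.869, -0.0], [0.001, 0.0, -1.0]]
wrist_force: [0.3, 0.2, -1.9]
width: 0.0652
```

Emit:
{"fn": "arm_command", "kwargs": {"rows": [-0.5,0.3,8,0,0,0,50,0,0,6,0,0,0,50,0,0,5,0,0,0,50,0,0,0,0,0,0,50]}}

```text
t: 8.3
tcp_pos: [0.5595, 0.2379, 0.164]
tool_rot: [[-0.869, -0.495, -0.001], [-0.495, 0.869, -0.0], [0.001, 0.0, -1.0]]
wrist_force: [-0.0, -0.8, -2.7]
width: 0.0654
```

Emit:
{"fn": "arm_command", "kwargs": {"rows": [0,0,6,0,0,0,50,0,0,5,0,0,0,50,0,0,4,0,0,0,50,0,0,0,0,0,0,50]}}

```text
t: 8.8
tcp_pos: [0.5596, 0.2379, 0.1491]
tool_rot: [[-0.869, -0.495, -0.001], [-0.495, 0.869, -0.0], [0.001, 0.0, -1.0]]
wrist_force: [-0.6, 0.5, -2.5]
width: 0.0651
```

Emit:
{"fn": "arm_command", "kwargs": {"rows": [0,0,2,0,0,0,50,0,0,2,0,0,0,50,0,0,1,0,0,0,50]}}

```text
t: 9.18
tcp_pos: [0.5601, 0.238, 0.145]
tool_rot: [[-0.869, -0.495, 0.0], [-0.495, 0.869, 0.0], [-0.0, -0.0, -1.0]]
wrist_force: [-1.3, 0.3, 1.4]
width: 0.0651
```

Contact is felt at about 36 mm above the shoulder. Releasing.

Emit:
{"fn": "arm_command", "kwargs": {"rows": [0,0,0,0,0,0,85,0,0,0,0,0,0,85,0,0,0,0,0,0,85,0,0,5,0,0,0,85,0,0,0,0,0,0,85]}}

```text
t: 9.8
tcp_pos: [0.5595, 0.2379, 0.139]
tool_rot: [[-0.869, -0.495, -0.001], [-0.495, 0.869, -0.0], [0.001, 0.0, -1.0]]
wrist_force: [0.4, -0.3, -0.9]
width: 0.0852
```

```bash
cat > q.py <<'E'
from h import *
import sys
def ring(f,R=.045):
    """robust plane of ring top face, gauge centre relative to shoulder, yaw of handles"""
    d=load(f);s=d['st'];W=cloud(d).reshape(-1,3);W=W[~np.isnan(W[:,0])]-[.5596,.2366,.125]
    D=np.hypot(W[:,0],W[:,1]);B=W[(D>.0235)&(D<.0325)&(W[:,2]>.022)&(W[:,2]<.062)]
    rng=np.random.default_rng(0);best=0
    for _ in range(400):
        a=B[rng.choice(len(B),3)];n=np.cross(a[1]-a[0],a[2]-a[0]);l=np.linalg.norm(n)
        if l<1e-6: continue
        n/=l;n*=np.sign(n[2])
        if n[2]<.92: continue
        m=abs((B-a[0])@n)<.0012
        if m.sum()>best: best=m.sum();X=B[m]
    o=X.mean(0);n=np.linalg.svd(X-o,full_matrices=False)[2][2];n*=np.sign(n[2])
    z=o[2]+(o[0]*n[0]+o[1]*n[1])/n[2]
    Z=z-W[:,0]*n[0]/n[2]-W[:,1]*n[1]/n[2]
    X=W[(abs(W[:,2]-Z)<.0013)&(D<.037)]
    H=W[(D>.06)&(D<.095)&(W[:,2]>z-.028)&(W[:,2]<z+.0)]
    if len(H)>30:
        # keep reddish-dark handles by image colour is unneeded: strong line
        _,V=np.linalg.eigh(H[:,:2].T@H[:,:2]);yaw=np.degrees(np.arctan2(V[1,1],V[0,1]))%180
    else: yaw=np.nan
    print('t',s['t'],'centre z above shoulder mm',round((z-.015)*1e3,2),'tilt',round(float(np.arccos(n[2])),3),'inliers',best,len(B),'handle yaw',round(yaw,1),len(H),'circ',cv2.minEnclosingCircle(X[:,:2].astype(np.float32)))
    print('tcp',s['tcp_pos'].round(4),'F',s['wrist_force'].round(2),'Tz',s['wrist_torque'].round(3),'q',s['joint_positions'][[0,5]].round(3))
if __name__=='__main__': snap('wrist',sys.argv[1]);ring(sys.argv[1])
E
python3 q.py w5
```

```text
t 9.8 centre z above shoulder mm 33.53 tilt 0.265 inliers 4076 4546 handle yaw 25.9 1060 circ ((-0.003010292537510395, -0.0034760094713419676), 0.03272140398621559)
tcp [0.5595 0.2379 0.139 ] F [ 0.4  -0.26 -0.92] Tz [-0.008 -0.024  0.058] q [ 0.216 -1.873]
```

View pics/w5.png

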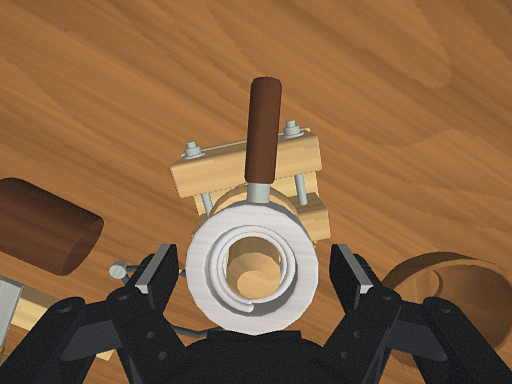

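The gauge rests on the thread end, as described: ring at (252,267), tilted 0.26 rad, centre about 33 mm up. Now I'll use the open fingers as a fork to push both handles clockwise (+rz), so it can sink by its own weight.

Emit:
{"fn": "arm_command", "kwargs": {"rows": [0.6,-1,7,0,0,0,85,0,0,7,0,0,0,85,0,0,0,0,0,0.15,85,0,0,0,0,0,0.15,85,0,0,0,0,0,0.15,85,0,0,0,0,0,0.15,85,0,0,0,0,0,0.15,85,0,0,0,0,0,0.15,85,0,0,0,0,0,0.12,85,0,0,0,0,0,0.12,85,0,0,0,0,0,0.12,85,0,0,0,0,0,0.12,85]}}

```text
t: 11.35
tcp_pos: [0.5593, 0.2371, 0.1248]
tool_rot: [[-0.648, 0.761, -0.001], [0.761, 0.648, 0.0], [0.001, -0.001, -1.0]]
wrist_force: [-0.2, 2.1, -1.8]
width: 0.0851
```

```bash
python3 q.py w6
```

```text
t 11.35 centre z above shoulder mm 34.03 tilt 0.228 inliers 3857 6026 handle yaw 15.0 1234 circ ((-0.005339379422366619, -0.0017860207008197904), 0.03302489593625069)
tcp [0.5593 0.2371 0.1248] F [-0.23  2.07 -1.75] Tz [0.257 0.035 0.136] q [ 0.214 -0.492]
```

Emit:
{"fn": "arm_command", "kwargs": {"rows": [0,0,0,0,0,0.14,85,0,0,0,0,0,0.14,85,0,0,0,0,0,0.14,85,0,0,0,0,0,0.14,85,0,0,0,0,0,0.14,85,0,0,0,0,0,0.14,85,0,0,0,0,0,0.14,85,0,0,0,0,0,0.14,85,0,0,0,0,0,0.14,85,0,0,0,0,0,0.14,85,0,0,0,0,0,0.14,85]}}

```text
t: 12.78
tcp_pos: [0.5592, 0.237, 0.1251]
tool_rot: [[0.74, 0.672, -0.002], [0.672, -0.74, 0.0], [-0.001, -0.001, -1.0]]
wrist_force: [-1.8, 1.3, 1.3]
width: 0.0847
```

```bash
python3 q.py w7
```

```text
t 12.775 centre z above shoulder mm 34.16 tilt 0.222 inliers 3655 6144 handle yaw 106.9 1755 circ ((-0.0031356008257716894, 0.004296666942536831), 0.032996829599142075)
tcp [0.5592 0.237  0.1251] F [-1.75  1.32  1.34] Tz [0.263 0.421 0.233] q [0.214 1.047]
```

Emit:
{"fn": "arm_command", "kwargs": {"rows": [0,0,0,0,0,0.15,85,0,0,0,0,0,0.15,85,0,0,0,0,0,0.15,85,0,0,0,0,0,0.15,85,0,0,0,0,0,0.15,85,0,0,0,0,0,0.15,85,0,0,0,0,0,0.15,85,0,0,0,0,0,0.15,85,0,0,0,0,0,0.15,85,0,0,0,0,0,-0.18,85,0,0,-20,0,0,-0.02,85,0,0,-40,0,0,0,85]}}

```text
t: 14.32
tcp_pos: [0.5589, 0.2365, 0.1855]
tool_rot: [[0.917, -0.399, -0.003], [-0.399, -0.917, -0.001], [-0.003, 0.002, -1.0]]
wrist_force: [-0.1, 0.1, 0.2]
width: 0.0849
```

```bash
python3 q.py w8
```

```text
t 14.325 centre z above shoulder mm 31.65 tilt 0.007 inliers 2926 3061 handle yaw 27.0 1696 circ ((0.0011260237079113722, -0.0006178963812999427), 0.032963067293167114)
tcp [0.5589 0.2365 0.1855] F [-0.07  0.13  0.16] Tz [-0.005 -0.003 -0.005] q [0.214 2.195]
```

The thread has caught: level (0.007 rad), centre 31.7 mm up, which leaves about 1.7 turns. Winding the tool back half a turn.

Emit:
{"fn": "arm_command", "kwargs": {"rows": [0,0,0,0,0,-0.185,85,0,0,0,0,0,-0.185,85,0,0,0,0,0,-0.185,85,0,0,0,0,0,-0.185,85,0,0,0,0,0,-0.185,85,0,0,0,0,0,-0.185,85,0,0,0,0,0,-0.185,85,0,0,0,0,0,-0.185,85,0,0,0,0,0,-0.185,85,0,0,0,0,0,-0.185,85,0,0,0,0,0,-0.185,85,0,0,0,0,0,-0.185,85]}}

```text
t: 15.88
tcp_pos: [0.5605, 0.2369, 0.1872]
tool_rot: [[-0.242, 0.97, 0.002], [0.97, 0.242, 0.0], [-0.0, 0.002, -1.0]]
wrist_force: [-0.1, -0.2, 0.3]
width: 0.0851
```

Emit:
{"fn": "arm_command", "kwargs": {"rows": [0,0,0,0,0,-0.185,85,0,0,0,0,0,-0.185,85,0,0,0,0,0,-0.185,85,0,0,0,0,0,-0.185,85,0,0,0,0,0,-0.185,85,0,0,35,0,0,0,85,0,0,30,0,0,0,85,0,0,0,0,0,0,85]}}

```text
t: 16.88
tcp_pos: [0.5585, 0.2364, 0.1192]
tool_rot: [[-0.918, 0.396, -0.004], [0.396, 0.918, -0.001], [0.003, -0.002, -1.0]]
wrist_force: [-0.6, -0.5, 0.2]
width: 0.0851
```

Emit:
{"fn": "arm_command", "kwargs": {"rows": [-0.9,0.4,0,0,0,0.1,85,0,0,0,0,0,0.18,85,0,0,0,0,0,0.18,85,0,0,0,0,0,0.18,85,0,0,0,0,0,0.18,85,0,0,0,0,0,0.18,85,0,0,0,0,0,0.18,85,0,0,0,0,0,0.18,85,0,0,0,0,0,0.18,85,0,0,0,0,0,0.18,85,0,0,0,0,0,0.18,85,0,0,0,0,0,0.18,85]}}

```text
t: 18.38
tcp_pos: [0.5623, 0.2369, 0.1234]
tool_rot: [[0.797, 0.604, 0.004], [0.604, -0.797, 0.0], [0.003, 0.002, -1.0]]
wrist_force: [-0.9, -0.8, -0.7]
width: 0.0852
```

Emit:
{"fn": "arm_command", "kwargs": {"rows": [0,0,0,0,0,0.18,85,0,0,0,0,0,0.18,85,0,0,0,0,0,0.18,85,0,0,0,0,0,0.18,85,0,0,0,0,0,0.18,85,0,0,0,0,0,0.18,85,0,0,0,0,0,0.18,85,0,0,0,0,0,-0.18,85,0,0,-20,0,0,-0.02,85,0,0,-40,0,0,0,85]}}

```text
t: 19.62
tcp_pos: [0.5606, 0.2367, 0.1825]
tool_rot: [[0.918, -0.397, -0.001], [-0.397, -0.918, -0.0], [-0.001, 0.0, -1.0]]
wrist_force: [0.8, 0.0, -0.2]
width: 0.0854
```

```bash
python3 q.py w9
```

```text
t 19.625 centre z above shoulder mm 26.74 tilt 0.003 inliers 2843 2992 handle yaw 26.5 1632 circ ((0.0009248186252079904, -0.0014551368076354265), 0.03297368809580803)
tcp [0.5606 0.2367 0.1825] F [ 0.81  0.02 -0.16] Tz [-0.013 -0.016  0.012] q [0.213 2.192]
```

Dropped 4.9 mm in that half turn, as expected. Repeating.

Emit:
{"fn": "arm_command", "kwargs": {"rows": [0,0,0,0,0,-0.185,85,0,0,0,0,0,-0.185,85,0,0,0,0,0,-0.185,85,0,0,0,0,0,-0.185,85,0,0,0,0,0,-0.185,85,0,0,0,0,0,-0.185,85,0,0,0,0,0,-0.185,85,0,0,0,0,0,-0.185,85,0,0,0,0,0,-0.185,85,0,0,0,0,0,-0.185,85,0,0,0,0,0,-0.185,85,0,0,0,0,0,-0.185,85]}}

```text
t: 21.18
tcp_pos: [0.562, 0.2371, 0.1839]
tool_rot: [[-0.245, 0.969, 0.004], [0.969, 0.245, 0.001], [-0.0, 0.004, -1.0]]
wrist_force: [0.8, -0.0, 0.2]
width: 0.0848
```

Emit:
{"fn": "arm_command", "kwargs": {"rows": [0,0,0,0,0,-0.185,85,0,0,0,0,0,-0.185,85,0,0,0,0,0,-0.185,85,0,0,0,0,0,-0.185,85,0,0,0,0,0,-0.185,85,0,0,35,0,0,0,85,0,0,29,0,0,0,85,0,0,0,0,0,0,85]}}

```text
t: 22.18
tcp_pos: [0.5603, 0.2367, 0.1167]
tool_rot: [[-0.92, 0.393, -0.002], [0.393, 0.92, -0.0], [0.002, -0.001, -1.0]]
wrist_force: [0.4, 0.8, 0.1]
width: 0.0849
```

Emit:
{"fn": "arm_command", "kwargs": {"rows": [0,0,0,0,0,0.1,85,0,0,0,0,0,0.18,85,0,0,0,0,0,0.18,85,0,0,0,0,0,0.18,85,0,0,0,0,0,0.18,85,0,0,0,0,0,0.18,85,0,0,0,0,0,0.18,85,0,0,0,0,0,0.18,85,0,0,0,0,0,0.18,85,0,0,0,0,0,0.18,85,0,0,0,0,0,0.18,85,0,0,0,0,0,0.18,85]}}

```text
t: 23.68
tcp_pos: [0.5626, 0.237, 0.1202]
tool_rot: [[0.794, 0.607, 0.004], [0.607, -0.794, 0.001], [0.004, 0.002, -1.0]]
wrist_force: [-1.5, 0.1, -0.3]
width: 0.0849
```

Emit:
{"fn": "arm_command", "kwargs": {"rows": [0,0,0,0,0,0.18,85,0,0,0,0,0,0.18,85,0,0,0,0,0,0.18,85,0,0,0,0,0,0.18,85,0,0,0,0,0,0.18,85,0,0,0,0,0,0.18,85,0,0,0,0,0,0.18,85,0,0,0,0,0,-0.18,85,0,0,-20,0,0,-0.02,85,0,0,-40,0,0,0,85]}}

```text
t: 24.92
tcp_pos: [0.5608, 0.2368, 0.179]
tool_rot: [[0.92, -0.392, -0.0], [-0.392, -0.92, -0.0], [-0.0, 0.0, -1.0]]
wrist_force: [1.2, -0.0, -0.3]
width: 0.0851
```

```bash
python3 q.py w10
```

```text
t 24.925 centre z above shoulder mm 21.8 tilt 0.006 inliers 2766 2918 handle yaw 26.7 1612 circ ((0.0009178629843518138, -0.0010760810691863298), 0.03296402096748352)
tcp [0.5608 0.2368 0.179 ] F [ 1.17 -0.01 -0.26] Tz [ 0.02  -0.055 -0.021] q [0.213 2.188]
```

Emit:
{"fn": "arm_command", "kwargs": {"rows": [-1,0.4,0,0,0,-0.185,85,0,0,0,0,0,-0.185,85,0,0,0,0,0,-0.185,85,0,0,0,0,0,-0.185,85,0,0,0,0,0,-0.185,85,0,0,0,0,0,-0.185,85,0,0,0,0,0,-0.185,85,0,0,0,0,0,-0.185,85,0,0,0,0,0,-0.185,85,0,0,0,0,0,-0.185,85,0,0,0,0,0,-0.185,85,0,0,0,0,0,-0.185,85]}}

```text
t: 26.48
tcp_pos: [0.5611, 0.2372, 0.1803]
tool_rot: [[-0.25, 0.968, 0.005], [0.968, 0.25, 0.001], [-0.0, 0.005, -1.0]]
wrist_force: [0.0, -0.7, -1.0]
width: 0.0847
```

Emit:
{"fn": "arm_command", "kwargs": {"rows": [0,0,0,0,0,-0.185,85,0,0,0,0,0,-0.185,85,0,0,0,0,0,-0.185,85,0,0,0,0,0,-0.185,85,0,0,0,0,0,-0.185,85,0,0,35,0,0,0,85,0,0,27,0,0,0,85,0,0,0,0,0,0,85]}}

```text
t: 27.48
tcp_pos: [0.5595, 0.2368, 0.1151]
tool_rot: [[-0.922, 0.388, -0.001], [0.388, 0.922, -0.0], [0.001, -0.001, -1.0]]
wrist_force: [-0.1, -1.0, 1.0]
width: 0.0845
```

Emit:
{"fn": "arm_command", "kwargs": {"rows": [0,0,0,0,0,0.1,85,0,0,0,0,0,0.18,85,0,0,0,0,0,0.18,85,0,0,0,0,0,0.18,85,0,0,0,0,0,0.18,85,0,0,0,0,0,0.18,85,0,0,0,0,0,0.18,85,0,0,0,0,0,0.18,85,0,0,0,0,0,0.18,85,0,0,0,0,0,0.18,85,0,0,0,0,0,0.18,85,0,0,0,0,0,0.18,85]}}

```text
t: 28.98
tcp_pos: [0.5616, 0.2371, 0.1183]
tool_rot: [[0.792, 0.611, 0.005], [0.611, -0.792, 0.001], [0.004, 0.002, -1.0]]
wrist_force: [-0.6, -1.1, 0.5]
width: 0.085
```

Emit:
{"fn": "arm_command", "kwargs": {"rows": [0,0,0,0,0,0.18,85,0,0,0,0,0,0.18,85,0,0,0,0,0,0.18,85,0,0,0,0,0,0.18,85,0,0,0,0,0,0.18,85,0,0,0,0,0,0.18,85,0,0,0,0,0,0.18,85,0,0,0,0,0,-0.18,85,0,0,-20,0,0,-0.02,85,0,0,-40,0,0,0,85]}}

```text
t: 30.22
tcp_pos: [0.5597, 0.2368, 0.1771]
tool_rot: [[0.922, -0.388, -0.0], [-0.388, -0.922, -0.0], [-0.0, 0.0, -1.0]]
wrist_force: [1.9, 0.1, -0.0]
width: 0.0852
```

```bash
python3 q.py w11
```

```text
t 30.225 centre z above shoulder mm 16.82 tilt 0.005 inliers 2714 2857 handle yaw 27.5 1566 circ ((0.001083222683519125, -0.0012722929241135716), 0.0328519269824028)
tcp [0.5597 0.2368 0.1771] F [ 1.88  0.06 -0.05] Tz [ 0.04  -0.025  0.015] q [0.214 2.183]
```

Seated in another 0.18 turn, plus the idle travel. I'll make this stroke slowly, watching the torque.

Emit:
{"fn": "arm_command", "kwargs": {"rows": [0,0,0,0,0,-0.185,85,0,0,0,0,0,-0.185,85,0,0,0,0,0,-0.185,85,0,0,0,0,0,-0.185,85,0,0,0,0,0,-0.185,85,0,0,0,0,0,-0.185,85,0,0,0,0,0,-0.185,85,0,0,0,0,0,-0.185,85,0,0,0,0,0,-0.185,85,0,0,0,0,0,-0.185,85,0,0,0,0,0,-0.185,85,0,0,0,0,0,-0.185,85]}}

```text
t: 31.78
tcp_pos: [0.5612, 0.2372, 0.1783]
tool_rot: [[-0.254, 0.967, 0.005], [0.967, 0.254, 0.001], [-0.0, 0.005, -1.0]]
wrist_force: [0.1, 0.2, 0.7]
width: 0.0851
```

Emit:
{"fn": "arm_command", "kwargs": {"rows": [0,0,0,0,0,-0.185,85,0,0,0,0,0,-0.185,85,0,0,0,0,0,-0.185,85,0,0,0,0,0,-0.185,85,0,0,0,0,0,-0.185,85,0,0,35,0,0,0,85,0,0,26,0,0,0,85,0,0,0,0,0,0,85]}}

```text
t: 32.78
tcp_pos: [0.5595, 0.2368, 0.1142]
tool_rot: [[-0.923, 0.384, -0.001], [0.384, 0.923, -0.0], [0.001, -0.001, -1.0]]
wrist_force: [0.3, -0.5, 0.5]
width: 0.085
```

Emit:
{"fn": "arm_command", "kwargs": {"rows": [0,0,0,0,0,0.15,85,0,0,0,0,0,0.15,85,0,0,0,0,0,0.15,85,0,0,0,0,0,0.15,85,0,0,0,0,0,0.15,85,0,0,0,0,0,0.15,85,0,0,0,0,0,0.15,85]}}

```text
t: 33.65
tcp_pos: [0.5617, 0.2373, 0.1174]
tool_rot: [[-0.122, 0.993, 0.005], [0.993, 0.122, 0.001], [0.0, 0.005, -1.0]]
wrist_force: [0.6, -0.4, 0.1]
width: 0.0854
```

```bash
python3 q.py w12
```

```text
t 33.65 centre z above shoulder mm 15.51 tilt 0.002 inliers 5154 5652 handle yaw 160.3 2625 circ ((0.0001316444977419451, 0.0002792778250295669), 0.03307096287608147)
tcp [0.5617 0.2373 0.1174] F [ 0.65 -0.41  0.1 ] Tz [-0.029 -0.009  0.027] q [0.214 0.092]
```

Emit:
{"fn": "arm_command", "kwargs": {"rows": [-1.5,-1,0,0,0,0.04,85,0,0,0,0,0,0.04,85,0,0,0,0,0,0.04,85,0,0,0,0,0,0.04,85]}}

```text
t: 34.2
tcp_pos: [0.5607, 0.2358, 0.117]
tool_rot: [[0.031, 0.999, 0.005], [1.0, -0.031, 0.001], [0.001, 0.004, -1.0]]
wrist_force: [0.2, 0.8, 0.4]
width: 0.085
```

```bash
cat > p.py <<'E'
from h import *
s=r.read_state();R=s['tool_rot'];print(round(s['t'],2),s['tcp_pos'].round(4),'F',s['wrist_force'].round(2),'T',s['wrist_torque'].round(3),'q6',s['joint_positions'][5].round(4),'jt6',s['joint_torque'][5].round(3))
E
python3 p.py
```

```text
34.2 [0.5607 0.2358 0.117 ] F [0.16 0.85 0.37] T [0.065 0.018 0.061] q6 0.243 jt6 -0.225
```

Emit:
{"fn": "arm_command", "kwargs": {"rows": [0,0,0,0,0,0.04,85,0,0,0,0,0,0.04,85,0,0,0,0,0,0.03,85,0,0,0,0,0,0.03,85]}}

```text
t: 34.7
tcp_pos: [0.5601, 0.2355, 0.1154]
tool_rot: [[0.171, 0.985, 0.003], [0.985, -0.171, 0.001], [0.001, 0.003, -1.0]]
wrist_force: [0.5, 1.1, 0.4]
width: 0.0852
```

```bash
python3 p.py; python3 q.py w13|head -1
```

```text
34.7 [0.5601 0.2355 0.1154] F [0.47 1.14 0.44] T [ 0.097 -0.11   0.053] q6 0.3837 jt6 -0.163
t 34.7 centre z above shoulder mm 15.54 tilt 0.002 inliers 4999 6094 handle yaw 144.2 2730 circ ((-0.0007012253627181053, -0.0008251341059803963), 0.03313341736793518)
```

Seated on the shoulder (z no longer changes with turning) and turning idly. Creeping on until it binds.

Emit:
{"fn": "arm_command", "kwargs": {"rows": [0,0,0,0,0,0.03,85,0,0,0,0,0,0.03,85,0,0,0,0,0,0.03,85,0,0,0,0,0,0.03,85]}}

```text
t: 35.25
tcp_pos: [0.5589, 0.2352, 0.1136]
tool_rot: [[0.289, 0.957, -0.0], [0.957, -0.289, -0.0], [-0.0, -0.0, -1.0]]
wrist_force: [0.6, 1.1, 1.1]
width: 0.0845
```

```bash
python3 p.py
```

```text
35.25 [0.5589 0.2352 0.1136] F [0.64 1.09 1.08] T [ 0.099 -0.09   0.034] q6 0.5045 jt6 -0.157
```

Emit:
{"fn": "arm_command", "kwargs": {"rows": [0,0,0,0,0,0.03,85,0,0,0,0,0,0.03,85,0,0,0,0,0,0.03,85,0,0,0,0,0,0.03,85]}}

```text
t: 35.75
tcp_pos: [0.559, 0.2352, 0.1137]
tool_rot: [[0.401, 0.916, -0.0], [0.916, -0.401, 0.0], [-0.0, -0.0, -1.0]]
wrist_force: [0.8, 1.2, -0.1]
width: 0.0852
```

```bash
python3 p.py
```

```text
35.75 [0.559  0.2352 0.1137] F [ 0.77  1.18 -0.1 ] T [ 0.043 -0.139  0.062] q6 0.6246 jt6 -0.158
```

Emit:
{"fn": "arm_command", "kwargs": {"rows": [0,0,0,0,0,0.03,85,0,0,0,0,0,0.03,85,0,0,0,0,0,0.03,85,0,0,0,0,0,0.03,85]}}

```text
t: 36.25
tcp_pos: [0.559, 0.2352, 0.1137]
tool_rot: [[0.508, 0.861, -0.0], [0.861, -0.508, 0.0], [-0.0, -0.0, -1.0]]
wrist_force: [0.6, 1.0, 1.0]
width: 0.0846
```

```bash
python3 p.py
```

```text
36.25 [0.559  0.2352 0.1137] F [0.57 1.   0.96] T [ 0.164 -0.001  0.033] q6 0.7446 jt6 -0.157
```

Emit:
{"fn": "arm_command", "kwargs": {"rows": [0,0,0,0,0,0.03,85,0,0,0,0,0,0.03,85,0,0,0,0,0,0.03,85,0,0,0,0,0,0.03,85]}}

```text
t: 36.75
tcp_pos: [0.559, 0.2352, 0.1137]
tool_rot: [[0.608, 0.794, -0.0], [0.794, -0.608, -0.0], [-0.0, -0.0, -1.0]]
wrist_force: [0.9, 1.4, -0.0]
width: 0.0852
```

```bash
python3 p.py
```

```text
36.75 [0.559  0.2352 0.1137] F [ 0.89  1.38 -0.04] T [ 0.108 -0.025 -0.022] q6 0.8646 jt6 -0.16
```

Emit:
{"fn": "arm_command", "kwargs": {"rows": [0,0,0,0,0,0.03,85,0,0,0,0,0,0.03,85,0,0,0,0,0,0.03,85,0,0,0,0,0,0.03,85]}}

```text
t: 37.25
tcp_pos: [0.559, 0.2352, 0.1137]
tool_rot: [[0.698, 0.716, -0.0], [0.716, -0.698, -0.0], [-0.0, -0.0, -1.0]]
wrist_force: [0.7, -0.2, 1.6]
width: 0.0849
```

```bash
python3 p.py
```

```text
37.25 [0.559  0.2352 0.1137] F [ 0.68 -0.22  1.57] T [ 0.151 -0.07  -0.031] q6 0.9846 jt6 -0.162
```

Emit:
{"fn": "arm_command", "kwargs": {"rows": [0,0,0,0,0,0.03,85,0,0,0,0,0,0.03,85,0,0,0,0,0,0.03,85,0,0,0,0,0,0.03,85]}}

```text
t: 37.75
tcp_pos: [0.5589, 0.2352, 0.1137]
tool_rot: [[0.779, 0.627, -0.0], [0.627, -0.779, -0.0], [-0.0, -0.0, -1.0]]
wrist_force: [0.1, 0.4, -0.1]
width: 0.0848
```

```bash
python3 p.py
```

```text
37.75 [0.5589 0.2352 0.1137] F [ 0.12  0.45 -0.14] T [ 0.057 -0.054  0.032] q6 1.1046 jt6 -0.161
```

Emit:
{"fn": "arm_command", "kwargs": {"rows": [0,0,0,0,0,0.03,85,0,0,0,0,0,0.03,85,0,0,0,0,0,0.03,85,0,0,0,0,0,0.03,85]}}

```text
t: 38.25
tcp_pos: [0.559, 0.2352, 0.1137]
tool_rot: [[0.848, 0.529, 0.0], [0.529, -0.848, -0.0], [0.0, 0.0, -1.0]]
wrist_force: [0.9, 0.2, -0.6]
width: 0.0851
```

```bash
python3 p.py
```

```text
38.25 [0.559  0.2352 0.1137] F [ 0.94  0.24 -0.56] T [ 0.164 -0.079  0.109] q6 1.2245 jt6 -0.108
```

Emit:
{"fn": "arm_command", "kwargs": {"rows": [0,0,0,0,0,0.02,85,0,0,0,0,0,0.02,85,0,0,0,0,0,0.02,85]}}

```text
t: 38.62
tcp_pos: [0.5591, 0.2353, 0.1137]
tool_rot: [[0.878, 0.478, 0.0], [0.478, -0.878, 0.0], [0.0, 0.0, -1.0]]
wrist_force: [0.2, -0.0, -1.5]
width: 0.0849
```

```bash
python3 p.py; python3 q.py w14
```

```text
38.62 [0.5591 0.2353 0.1137] F [ 0.23 -0.05 -1.49] T [ 0.087 -0.136  0.141] q6 1.2838 jt6 0.026
t 38.625 centre z above shoulder mm 15.55 tilt 0.003 inliers 5123 6129 handle yaw 92.7 2755 circ ((-0.00038568529998883605, -0.00017922390543390065), 0.032947611063718796)
tcp [0.5591 0.2353 0.1137] F [ 0.23 -0.05 -1.49] Tz [ 0.087 -0.136  0.141] q [0.212 1.284]
```

The torque is starting to rise, so smaller steps from here.

Emit:
{"fn": "arm_command", "kwargs": {"rows": [0,0,0,0,0,0.02,85,0,0,0,0,0,0.02,85]}}

```text
t: 38.92
tcp_pos: [0.559, 0.2353, 0.1137]
tool_rot: [[0.897, 0.443, 0.0], [0.443, -0.897, 0.0], [0.0, -0.0, -1.0]]
wrist_force: [1.1, 1.9, -0.3]
width: 0.0851
```

```bash
python3 p.py
```

```text
38.92 [0.559  0.2353 0.1137] F [ 1.07  1.91 -0.25] T [ 0.187 -0.106  0.223] q6 1.3237 jt6 0.092
```

Emit:
{"fn": "arm_command", "kwargs": {"rows": [0,0,0,0,0,0.02,85,0,0,0,0,0,0.02,85]}}

```text
t: 39.17
tcp_pos: [0.559, 0.2353, 0.1137]
tool_rot: [[0.914, 0.407, 0.0], [0.407, -0.914, 0.0], [0.0, -0.0, -1.0]]
wrist_force: [0.9, 1.2, 0.4]
width: 0.0852
```

```bash
python3 p.py
```

```text
39.17 [0.559  0.2353 0.1137] F [0.9  1.24 0.4 ] T [ 0.24  -0.09   0.364] q6 1.3637 jt6 0.203
```

Emit:
{"fn": "arm_command", "kwargs": {"rows": [0,0,0,0,0,0.02,85,0,0,0,0,0,0.02,85]}}

```text
t: 39.42
tcp_pos: [0.559, 0.2353, 0.1137]
tool_rot: [[0.929, 0.37, -0.0], [0.37, -0.929, 0.0], [0.0, -0.0, -1.0]]
wrist_force: [0.9, 1.4, -0.8]
width: 0.0851
```

```bash
python3 p.py
```

```text
39.42 [0.559  0.2353 0.1137] F [ 0.91  1.44 -0.75] T [ 0.297 -0.117  0.512] q6 1.4035 jt6 0.337
```

Emit:
{"fn": "arm_command", "kwargs": {"rows": [0,0,0,0,0,0.02,85,0,0,0,0,0,0.02,85]}}

```text
t: 39.67
tcp_pos: [0.559, 0.2354, 0.1137]
tool_rot: [[0.943, 0.332, 0.0], [0.332, -0.943, 0.0], [0.0, -0.0, -1.0]]
wrist_force: [-0.1, 2.1, -1.3]
width: 0.0851
```

```bash
python3 p.py
```

```text
39.67 [0.559  0.2354 0.1137] F [-0.15  2.14 -1.29] T [ 0.408 -0.095  0.674] q6 1.4435 jt6 0.475
```

Emit:
{"fn": "arm_command", "kwargs": {"rows": [0,0,0,0,0,0.02,85,0,0,0,0,0,0,85,0,0,0,0,0,0,85]}}

```text
t: 40.05
tcp_pos: [0.5589, 0.2353, 0.1137]
tool_rot: [[0.949, 0.314, -0.0], [0.314, -0.949, 0.0], [-0.0, -0.0, -1.0]]
wrist_force: [-0.1, 3.9, -0.2]
width: 0.0847
```

```bash
python3 p.py; python3 q.py w15
```

```text
40.05 [0.5589 0.2353 0.1137] F [-0.12  3.86 -0.25] T [ 0.477 -0.058  0.479] q6 1.4627 jt6 0.478
t 40.05 centre z above shoulder mm 15.5 tilt 0.001 inliers 5109 6016 handle yaw 82.7 2750 circ ((-0.0002634370175655931, 7.060362986521795e-05), 0.03315971419215202)
tcp [0.5589 0.2353 0.1137] F [-0.12  3.86 -0.25] Tz [ 0.477 -0.058  0.479] q [0.212 1.463]
```

Emit:
{"fn": "arm_command", "kwargs": {"rows": [0,0,0,0,0,0.02,85,0,0,0,0,0,0.02,85,0,0,0,0,0,0,85,0,0,0,0,0,0,85]}}

```text
t: 40.6
tcp_pos: [0.559, 0.2354, 0.1137]
tool_rot: [[0.961, 0.276, -0.0], [0.276, -0.961, 0.0], [0.0, -0.0, -1.0]]
wrist_force: [0.4, 4.2, -0.5]
width: 0.0848
```

```bash
python3 p.py; python3 q.py w16|head -1
```

```text
40.6 [0.559  0.2354 0.1137] F [ 0.37  4.22 -0.53] T [ 0.71  -0.081  0.613] q6 1.5027 jt6 0.619
t 40.6 centre z above shoulder mm 15.49 tilt 0.002 inliers 5129 5983 handle yaw 80.5 2754 circ ((-0.00011866111162817106, -0.00011886211723322049), 0.03309202939271927)
```

Emit:
{"fn": "arm_command", "kwargs": {"rows": [0,0,0,0,0,0.015,85,0,0,0,0,0,0.015,85,0,0,0,0,0,0,85,0,0,0,0,0,0,85]}}

```text
t: 41.15
tcp_pos: [0.559, 0.2354, 0.1137]
tool_rot: [[0.969, 0.248, 0.0], [0.248, -0.969, 0.0], [0.0, -0.0, -1.0]]
wrist_force: [1.0, 4.6, -1.3]
width: 0.0851
```

```bash
python3 p.py
```

```text
41.15 [0.559  0.2354 0.1137] F [ 0.98  4.55 -1.32] T [ 0.701 -0.078  0.827] q6 1.5323 jt6 0.809
```

Sustained torque is about 0.8 N·m, which matches the stated snug push. Backing off and lifting clear.

Emit:
{"fn": "arm_command", "kwargs": {"rows": [0,0,0,0,0,-0.04,85,0,0,0,0,0,-0.1,85,0,0,0,0,0,-0.1,85,0,0,-15,0,0,0,85,0,0,-35,0,0,0,85,0,0,-45,0,0,0,85,0,0,-30,0,0,0,85,0,0,0,0,0,0,85,0,0,0,0,0,0,85]}}

```text
t: 42.28
tcp_pos: [0.5585, 0.2348, 0.2379]
tool_rot: [[0.883, 0.469, -0.001], [0.469, -0.883, -0.001], [-0.001, -0.0, -1.0]]
wrist_force: [-0.0, -0.2, -0.7]
width: 0.0851
```

```bash
python3 p.py; python3 q.py w17; python3 -c "
from h import *
a=snap('top','top2');b=load('top1');d=np.abs(a['z_map']-b['z_map']);print('top z changed px',(d>.02).sum())
w=load('w17')['img'][:,:,::-1]
cv2.imwrite('pics/fin.png',cv2.resize(np.hstack([a['img'][:,:,::-1],w]),(800,300),interpolation=cv2.INTER_AREA))"
```

```text
42.27 [0.5585 0.2348 0.2379] F [-0.05 -0.19 -0.7 ] T [ 0.021 -0.011  0.001] q6 1.2938 jt6 0.01
t 42.275 centre z above shoulder mm 15.5 tilt 0.001 inliers 1684 1910 handle yaw 80.9 1204 circ ((-0.00016812645480968058, -0.00011096490197815001), 0.032764047384262085)
tcp [0.5585 0.2348 0.2379] F [-0.05 -0.19 -0.7 ] Tz [ 0.021 -0.011  0.001] q [0.211 1.294]
top z changed px 18082
```

View pics/fin.png

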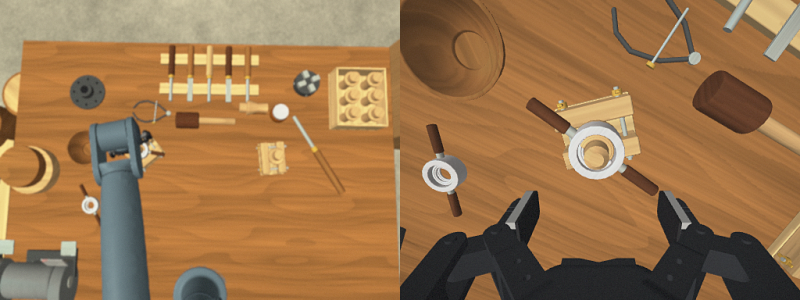

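The final view shows the ring level on the foot at (597,150), fingers clear, bystanders in place. I'll check that it isn't unwinding.

Emit:
{"fn": "arm_command", "kwargs": {"rows": [0,0,0,0,0,0,85,0,0,0,0,0,0,85,0,0,0,0,0,0,85,0,0,0,0,0,0,85]}}

```text
t: 42.88
tcp_pos: [0.559, 0.2352, 0.2386]
tool_rot: [[0.882, 0.47, -0.0], [0.47, -0.882, -0.0], [-0.0, 0.0, -1.0]]
wrist_force: [0.2, 0.1, 0.4]
width: 0.085
```

```bash
python3 q.py w18
python3 - <<'E'
from h import *
def yaw(f):   # handle axis from dark handle points only, same z slab
    d=load(f);W=cloud(d);I=d['img'].astype(int);m=(I.sum(-1)<260)&~np.isnan(W[...,0]);W=W[m]-[.5596,.2366,.125]
    D=np.hypot(W[:,0],W[:,1]);H=W[(D>.05)&(D<.09)&(W[:,2]>.016)&(W[:,2]<.026)]
    o=[]
    for sg in (1,-1):
        a=np.degrees(np.arctan2(H[:,1],H[:,0]));k=H[(np.sign(H[:,1])==sg)&(abs(H[:,0])<.05)];o+= [np.degrees(np.arctan2(*np.median(k[:,:2],0)[::-1])).round(2),len(k)] if len(k) else [None]
    print(f,o)
for f in ('w15','w16','w17','w18'): yaw(f)
E
```

```text
t 42.875 centre z above shoulder mm 15.51 tilt 0.002 inliers 1683 1908 handle yaw 80.9 1195 circ ((-0.00024845710140652955, 0.00012119035091018304), 0.03273964673280716)
tcp [0.559  0.2352 0.2386] F [0.17 0.09 0.4 ] Tz [-0.008 -0.026  0.021] q [0.212 1.293]
w15 [np.float64(82.42), 3064, np.float64(-66.13), 168]
w16 [np.float64(80.26), 3054, np.float64(-68.17), 168]
w17 [np.float64(79.84), 796, np.float64(-97.69), 572]
w18 [np.float64(79.82), 792, np.float64(-97.61), 576]
```

Stable: the handle angle held within 0.1° over 0.6 s, and any spring-back on release was at most about 2°. Handing in.

```bash
python3 -c "
from bench import r
print(r.hand_in())"
```

```text
the job is handed in; nothing more can be done
None
```

The gauge is screwed fully down onto the foot's shoulder, snug and level, and I handed the job in at about 43 s; no verdict was reported. I took the gauge nearest the base, set it on the threaded foot, and turned it clockwise by pushing both handles with the open fingers until it caught. I kept turning it in half-turn strokes until it seated and bound, then nipped it to about 0.8 N·m before backing off and lifting clear.

**Last checks**
- **Position:** the gauge's centre read 15.5 mm above the shoulder, tilt was about 0.002 rad, and it was about 0.3 mm off the foot's axis.
- **Stability:** the handle angle held within 0.1° over the last 0.6 s, and nothing touched the robot.
- **Bystanders:** they looked undisturbed in the last pictures, but the arm hid part of the top view, so I checked this only by eye.

**Not confirmed**
- **Height:** the camera height reads about 0.5 mm high against the nominal 15 mm, which is within calibration.
- **Remaining preload:** I could not measure how hard the gauge still presses on the shoulder. I infer that it is over 6 N from the torque I applied (the brief's snug push is about 0.7 N·m). Spring-back on release was at most about 2°.

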